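# Build up a prosthetic wrist unit on its assembly stand

## Task

Build up the wrist unit on the stand with the tall post: first the square flange, then the narrow sleeve, then the gear, and last the domed cap, each lowered over the post the same way up as it lies now, until it sits flat on what is beneath it. Leave the flat wide ring lying where it is, and let go of everything at the end.

Things in the scene. Friction and masses are not known exactly. Their poses are not given: they have to be found in the camera images.
- flange: Loose square flange, aluminium: plate 60 x 60 x 6 mm with four dark dots at its corners, and a round collar of 40 mm diameter rising 12 mm above the plate at its centre; 18 mm high in all; a 26 mm bore goes right through. About 0.06 to 0.13 kg. Lies flat on the bench, collar up; can be gripped by the collar at any yaw. Origin: centre of its underside; z up. x and y are square to the plate's edges.
- sleeve: Loose plain steel sleeve (short tube): outer diameter 36 mm, bore 26 mm right through, 20 mm high. Narrower and taller than the wide ring. Stands upright on the bench. 0.06 kg. Origin: centre of its underside; z up.
- gear: Loose steel gear: toothed disc 60 mm over the 20 teeth, 8 mm thick, with a smooth round hub of 36 mm diameter rising 10 mm above the disc; 18 mm high in all; a 26 mm bore goes right through. About 0.08 to 0.17 kg. Lies flat on the bench, hub up; best gripped by the hub, at any yaw. Origin: centre of its underside; z up.
- cap: Loose domed aluminium cap: 44 mm diameter, 30 mm high, upright sides for the lowest 18 mm, then a dome; closed on top, with a blind 26 mm bore 14 mm deep in its underside. About 0.05 to 0.10 kg. Stands on the bench, dome up. Origin: centre of its underside; z up.
- wide_ring: Loose plain steel ring that is not part of this unit: outer diameter 50 mm, bore 26 mm, only 10 mm high. It stays where it lies. Origin: centre of its underside; z up.
- tall_stand: Stand to build on, fixed: grey base 80 x 80 x 14 mm, at its centre a steel post 16 mm in diameter, 65 mm above the base (79 mm above the bench), its last 8 mm tapering to 8 mm. Origin: centre of the base's underside, on the post's axis; z up. Built undersides above the origin: flange 14, sleeve 32, gear 52, cap 70 mm. 5 mm play all round the post, which rises between the fingers towards the palm.
- low_stand: Another stand, not to be used, fixed to the bench: the same grey base 80 x 80 x 14 mm, but its post rises only 30 mm above the base's top. Origin: centre of the base's underside; z up.
There are look-alikes about, which are no part of the job. Leave any blue or green look-alike of the sleeve alone.

How it is judged:
By the outcome, as a careful person would: the job done as asked, in the order asked, and still so for the second after the job is handed in, with the robot touching nothing.
It also fails if it takes over 96 s, if anything falls off the work surface, if the arm or the gripper's body presses on something with over 40 N, if the wrist force passes 120 N, or if a joint passes its speed limit or range.

## Robot

A 6-joint arm with a two-finger parallel gripper is mounted at the origin on the work surface. World frame = base frame: x ahead of the robot, y to its left, z up, the work surface at z = 0. Lengths are in m, angles in rad, forces in N, time in s.
With the tool pointing down it reaches from about 0.35 to 0.975 m from the base axis. Payload 4.9 kg.
Tool frame: the origin (TCP) lies midway between the tips of the shut fingers; the grasp point (between the pads) lies 19 mm behind it; z points along the fingers, y is the line along which they close (so a half turn about z gives the same grasp; the last joint's range is limited). The gripper opens to 85 mm and grips with 20 to 120 N. Pads are 22 mm wide; open, the fingers measure 114 mm over their backs; the gripper's body (76 mm by 85 mm) begins 54 mm behind the grasp point. The pads swing forward as they close: fully open they stand 13 mm farther back than shut.
Start: joints at [1.186, 0.053, 1.613, -0, 1.476, -0.119], TCP at [0.164, 0.603, 0.204] pointing down, gripper open.
Joint ranges: [-3.01, 3.01], [-1.01, 2.22], [0.06, 2.58], [-1.02, 4.17], [0.09, 2.62], [-3.14, 3.14]. Speed limits (rad/s): [2.57, 2.57, 3.14, 3.14, 3.14, 3.14].

## Interface

Orientations are given as a unit quaternion [w, x, y, z].
In Python, from plant import manip gives the robot as it stands.
- The arm moves only by the tool move_arm, never from a script. Its argument "increments" is one flat list of numbers, 5 for each row, row after row: the shift along the tool's x, y, z in mm, then the turn about the tool's z in rad, then the opening, from 0 (shut) to 1 (fully open). In form: [tx, ty, tz, spin, jaw, tx, ty, tz, spin, jaw, ...]. A call has 1 to 8 rows; each row shifts and turns the commanded pose from where the row before left it, along the tool's axes as they then stand; what a row does not reach is not made up. A row lasts 1/12 s, in which the tool goes at most 41.7 mm and 7.16 degrees, less where a joint would pass 70% of its speed; a pose out of reach is approached as far as the arm can. A call with a gripper value outside its range is refused whole. The fingers move at their own pace and stop on an object; the grip force is fixed at half the most. Time passes only in rows, so rows that do not move let the fingers close. It gives the time, the measured TCP pose, the force, the opening and the grip force at its end, in the units of the state.
- manip.state(): the state, without advancing time (a new reading comes with each control period).
- manip.grab_frame(name): name is "side" or "top" or "wrist"; returns a dict with "image" (420x560x3 uint8, blue, green, red), "fov_y" (degrees; the focal length in pixels is half the picture's height over the tangent of half this angle, whatever the lens; pixels are square), "cx", "cy" (the principal point, pixels), "eye" and "rotation" of the camera in the world; the wrist camera has in their place "T_tool_cam" (4x4, takes a point from camera to tool coordinates, whose origin is the TCP and whose axes are the flange's). Camera axes: x right, y down, z forward; pixel columns grow to the right and rows downward; lengths in m; the calibration is good to about 2 mm. A picture is of the moment at which its call begins: read the wrist's pose just before it. There is no depth.
- manip.job_done(): hands the job in; it is judged then, once.
The state is a dict: "time": time; "joint_pos": joint angles; "joint_vel": joint speeds; "joint_efforts": joint torques, N m; "tool_pos": TCP position; "tool_rot": TCP orientation; "contact_force": force on the tool from outside, world axes, zero at the start; "ft_torque": the same for the moment, N m; "gripper_width": opening from 0.0 (shut) to 1.0 (fully open); "grasp_force": force on a finger pad.
Only numpy, scipy, OpenCV 4.12 (cv2) and the standard library are available. Lean on these libraries where they do the work, as an engineer would, in place of code of your own. Each camera call takes 0.05 s, during which the arm holds its last target. There are 200 camera calls.

## Working session

There is one attempt and no reset: what is moved stays moved. The work goes in short steps, Python scripts to look and compute and a tool call to move; the robot and the scene stay as the last step left them, time stands still between calls to the robot, and variables do not carry over. Pictures are saved under pics/ and viewed, at most 14 in all, crops included, and the job is handed in when it is done.

Besides the shell and the picture viewer there is one more tool, called after ">>>" as name(argument=value, ...), one argument or row to a line, values as JSON. move_arm: Moves the arm, as the interface text tells. Its arguments: {"type":"object","properties":{"increments":{"type":"array"}},"required":["increments"]}

```bash
mkdir -p pics; ls; python3 - <<'E'
from plant import manip
import cv2,pickle
s=manip.state();print(s)
for n in("top","side","wrist"):
    f=manip.grab_frame(n);cv2.imwrite(f"pics/{n}0.png",f["image"]);pickle.dump(f,open(f"{n}0.pkl","wb"))
    print({k:v for k,v in f.items() if k!="image"})
E
```

```text
pics
{'time': 0.0, 'joint_pos': array([ 1.18597067e+00,  5.33476780e-02,  1.61431351e+00, -1.22724943e-05,
        1.47600605e+00, -1.18997521e-01]), 'joint_vel': array([ 0.001354  , -0.00094247,  0.00046943, -0.00035381, -0.00170163,
       -0.00078775]), 'joint_efforts': array([-1.75997920e-03, -3.93678439e+01, -3.70177102e+01, -8.49719117e-05,
        7.02552090e-03, -1.70746421e-05]), 'tool_pos': array([0.16393388, 0.60240311, 0.20295712]), 'tool_rot': array([-2.52635377e-04,  1.32522413e-01,  9.91179466e-01, -1.00607430e-03]), 'contact_force': array([-0.63587709,  0.04227185,  0.23075789]), 'ft_torque': array([-0.01050545,  0.00671467, -0.0150749 ]), 'grasp_force': 0.0, 'gripper_width': 1.000541698977897}
{'fov_y': 43.12574851380839, 'cx': 277.8496265582941, 'cy': 210.05626325985668, 'eye': array([ 0.25429278, -0.02687162,  1.37314788]), 'rotation': array([-0.06381471,  0.71114068, -0.69728439,  0.06325416])}
{'fov_y': 51.02925889109608, 'cx': 286.3208186759653, 'cy': 208.17504288865092, 'eye': array([ 0.2362656 , -0.82184497,  0.6656701 ]), 'rotation': array([-0.44566726,  0.88009487, -0.15083654,  0.06373425])}
{'fov_y': 65.2055989992676, 'cx': 282.4366583578134, 'cy': 210.0433404053731, 'T_tool_cam': array([[ 2.57207784e-04, -9.50107328e-01, -3.11923066e-01,
         8.02966409e-02],
       [ 9.99999854e-01,  3.92805877e-04, -3.71886559e-04,
         3.03757549e-04],
       [ 4.75857358e-04, -3.11922925e-01,  9.50107290e-01,
        -1.70947866e-01],
       [ 0.00000000e+00,  0.00000000e+00,  0.00000000e+00,
         1.00000000e+00]])}
```

View pics/top0.png

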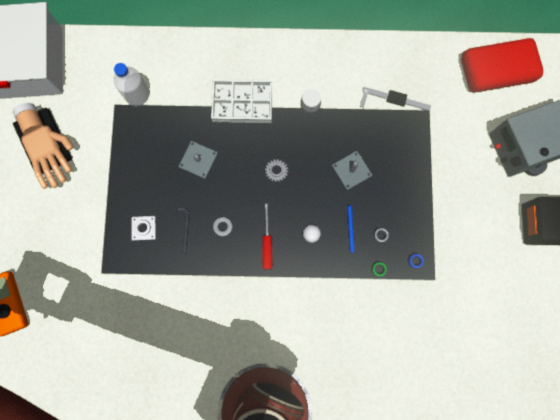

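View pics/side0.png

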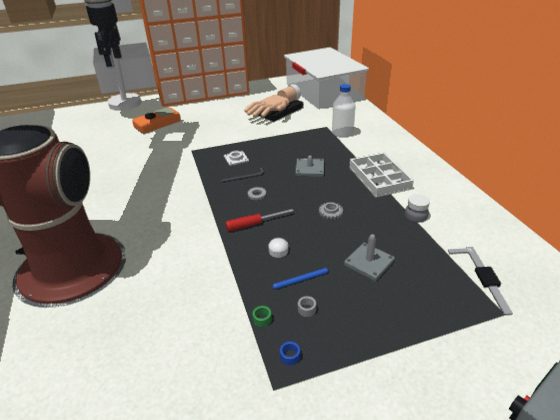

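The top view shows the flange at (143,228), wide ring (222,227), cap (312,233), steel sleeve (381,235), gear (277,170), low stand (198,159) and tall stand (352,169). The side view confirms the taller post at (372,250). The blue and green sleeves are the look-alikes.

```bash
cat > h.py <<'E'
import numpy as np,cv2
from scipy.spatial.transform import Rotation as R
def q(w): return R.from_quat([w[1],w[2],w[3],w[0]]).as_matrix()
def cam(f,s=None):
    if 'eye' in f: return np.array(f['eye']),q(f['rotation'])
    T=np.array(f['T_tool_cam']);Rt=q(s['tool_rot'])
    return Rt@T[:3,3]+s['tool_pos'],Rt@T[:3,:3]
def foc(f): return 210/np.tan(np.radians(f['fov_y']/2))
def ray(f,uv,z,s=None):
    e,M=cam(f,s);d=M@np.array([(uv[0]-f['cx'])/foc(f),(uv[1]-f['cy'])/foc(f),1]);return e+d*(z-e[2])/d[2]
def pix(f,p,s=None):
    e,M=cam(f,s);c=M.T@(np.asarray(p)-e);return np.array([f['cx'],f['cy']])+foc(f)*c[:2]/c[2]
def to_tool(s,p): return q(s['tool_rot']).T@(np.asarray(p)-s['tool_pos'])*1000
E
python3 - <<'E'
from h import *
import pickle
f=pickle.load(open('top0.pkl','rb'));im=f['image'];g=im.max(2)
m=((g>85)*255).astype('uint8');m[:124]=0;m[268:]=0;m[:,:118]=0;m[:,425:]=0
C,_=cv2.findContours(m,cv2.RETR_EXTERNAL,cv2.CHAIN_APPROX_NONE)
for c in C:
    if cv2.contourArea(c)<60: continue
    (u,v),(w,h),a=cv2.minAreaRect(c);M=cv2.moments(cv2.convexHull(c))
    cc=(M['m10']/M['m00'],M['m01']/M['m00'])
    print(np.round([u,v,w,h,a],1),np.round(cc,1),im[int(v)-0,int(u)],'z0',ray(f,cc,0).round(4)[:2],'z10',ray(f,cc,.01).round(4)[:2])
fs=pickle.load(open('side0.pkl','rb'))
# post top: top pixel (352.. ) side (372,236)
cv2.imwrite('pics/c.png',np.hstack([cv2.resize(im[135:205,315:395],(480,420),interpolation=cv2.INTER_CUBIC),cv2.resize(fs['image'][222:287,337:402],(320,420)) if 0 else cv2.resize(fs['image'][225:285,342:388],(320,420))]))
E
```

```text
[398.5 260.   14.   51.   90. ] [403.3 261.6] [80 82 78] z0 [ 0.3754 -0.3499] z10 [ 0.3745 -0.3475]
[381.5 235.   14.   13.   90. ] [381.4 234.9] [75 72 69] z0 [ 0.4437 -0.2943] z10 [ 0.4424 -0.2923]
[312. 234.  18.  18.  90.] [311.6 233.6] [239 237 237] z0 [ 0.4436 -0.1125] z10 [ 0.4422 -0.1119]
[222.5 226.5  19.   19.   90. ] [222.3 226.4] [66 65 62] z0 [0.4578 0.1208] z10 [0.4564 0.1198]
[143.  227.5  25.   24.   90. ] [143.  227.7] [62 64 59] z0 [0.4504 0.3275] z10 [0.449 0.325]
[350.5 229.   48.2   6.3  85.7] [350.7 229.6] [212 100  37] z0 [ 0.4559 -0.2144] z10 [ 0.4544 -0.213 ]
[300. 235.  64. 146.  90.] [291.6 245.3] [73 73 70] z0 [ 0.4118 -0.0608] z10 [ 0.4106 -0.0606]
[276. 170.  22.  22.  90.] [276.1 170. ] [63 60 59] z0 [ 0.6124 -0.0165] z10 [ 0.6098 -0.0166]
[351.7 169.8  30.2  30.1  59.5] [351.7 169.7] [78 76 75] z0 [ 0.6171 -0.2179] z10 [ 0.6144 -0.2165]
[197.7 159.1  29.6  30.3  25.2] [197.6 159.2] [99 96 95] z0 [0.6379 0.1937] z10 [0.6351 0.1921]
```

View pics/c.png

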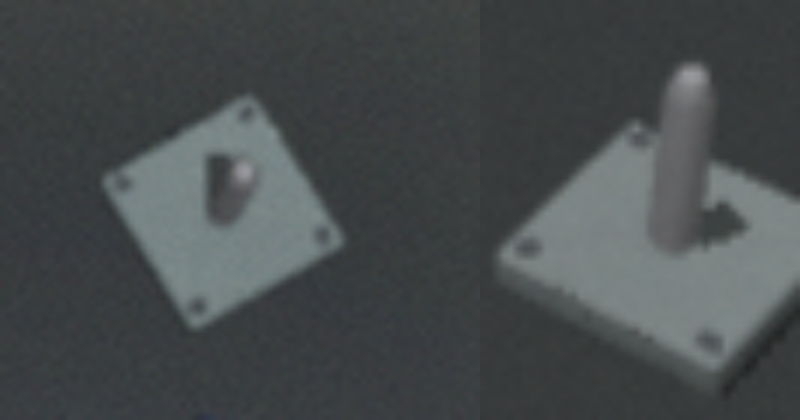

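>>> move_arm(
  increments=[0,0,0,-0.089,1,0,0,0,-0.089,1,0,0,0,-0.088,1,-28,-27,0,0,1,-28,-27,0,0,1,-28,-27,0,0,1,-28,-27,0,0,1,-28,-27,0,0,1],
)

```text
time: 0.82
tool_pos: [0.3049, 0.4666, 0.2038]
tool_rot: [-0.0, -0.0, 1.0, -0.0]
contact_force: [-0.2, 0.5, -0.3]
gripper_width: 1.0
grasp_force: 0.0
```

>>> move_arm(
  increments=[-28,-27,0,0,1,-28,-27,0,0,1,-28,-27,10,0,1,-28,-27,20,0,1,-28,-27,20,0,1,0,0,20,0,1,0,0,0,0,1],
)

```text
time: 1.4
tool_pos: [0.44, 0.3325, 0.1309]
tool_rot: [-0.004, 0.002, 1.0, -0.002]
contact_force: [-1.0, -0.9, -1.2]
gripper_width: 0.996
grasp_force: 0.0
```

```bash
cat > look.py <<'E'
import sys
from h import *
from plant import manip
def look(name,n='wrist'):
    s=manip.state();f=manip.grab_frame(n);cv2.imwrite(f'pics/{name}.png',f['image']);return s,f
def st(s): print('t',round(s['time'],2),'pos',s['tool_pos'].round(4),'R',q(s['tool_rot']).round(3)[:,0],'F',s['contact_force'].round(1),'w',round(s['gripper_width'],3),s['grasp_force'])
E
python3 - <<'E'
from look import *
s,f=look('w1');st(s);print(pix(f,[.449,.325,.012],s))
E
```

```text
t 1.4 pos [0.44   0.3325 0.1309] R [-1.     0.004  0.008] F [-1.  -0.9 -1.2] w 0.996 0.0
[274.69980309 204.99895082]
```

View pics/w1.png

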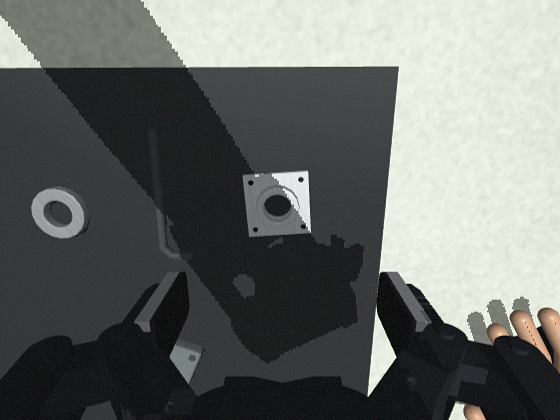

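The wrist view shows the flange, with its bore at (277,204) and its corner dots at about (250,183), (300,180), (304,227) and (256,229). The wide ring is at (60,212).

```bash
python3 - <<'E'
from look import *
im=cv2.imread('pics/w1.png');s,f=look('w1b');im=f['image']
g=im.max(2);m=((g>75)*255).astype('uint8');n,l,S,c=cv2.connectedComponentsWithStats(m[150:260,235:320])
i=1+S[1:,4].argmax();cs=cv2.findContours((l==i).astype('uint8'),0,1)[0]
r=cv2.minAreaRect(cs[0]);print(S[i],r);uv=np.array(r[0])+[235,150]
for z in(0.003,.006):
    p=ray(f,uv,z,s);print(uv,p,to_tool(s,p))
st(s)
h=cv2.HoughCircles(cv2.GaussianBlur(g[150:260,235:320],(3,3),0),3,1,50,param1=100,param2=10,minRadius=10,maxRadius=18);print(h)
E
```

```text
[   6   19   68   67 3495] ((40.17365264892578, 51.836307525634766), (62.88225555419922, 65.42850494384766), 86.49646759033203)
[275.17365265 201.83630753] [0.44964553 0.32686155 0.003     ] [-10.30852058  -6.7256486  130.09161109]
[275.17365265 201.83630753] [0.44876187 0.32694246 0.006     ] [ -9.40793815  -6.65450435 127.09639912]
t 1.45 pos [0.4401 0.334  0.1331] R [-1.     0.002  0.006] F [-0.6 -0.2 -0.9] w 1.002 0.0
[[[39.5 53.5 17.4]]]
```

>>> move_arm(
  increments=[-9.5,-7.3,30,0,0.62,0,0,30,0,0.62,0,0,30,0,0.62,0,0,27,0,0.62,0,0,0,0,0.62,0,0,0,0,0.62],
)

```text
time: 2.0
tool_pos: [0.4501, 0.3291, 0.0193]
tool_rot: [-0.001, -0.001, 1.0, -0.0]
contact_force: [0.1, 0.7, 1.5]
gripper_width: 0.62
grasp_force: 0.0
```

```bash
python3 - <<'E'
from look import *
s,f=look('w2');st(s);print(to_tool(s,[.449,.3267,0]))
for x in(-11,0,11):
  for b in(0,3,6,9):
    w=s['gripper_width']*42.5
    T=np.linalg.inv(np.array(f['T_tool_cam']))@np.array([x/1e3,w/1e3,-b/1e3,1]);print(x,b,np.array([f['cx'],f['cy']])+foc(f)*T[:2]/T[2])
cv2.imwrite('pics/w2c.png',cv2.resize(f['image'][120:320,140:420],(800,571)))
E
```

```text
t 2.0 pos [0.4501 0.3291 0.0193] R [-1.    -0.002  0.001] F [0.1 0.7 1.5] w 0.62 0.0
[ 1.04024637 -2.39278573 19.25568615]
-11 0 [327.2245287  267.45401302]
-11 3 [327.89976231 269.95802844]
-11 6 [328.59578787 272.53914802]
-11 9 [329.31358072 275.20098877]
0 0 [328.04905616 250.19405096]
0 3 [328.74957086 252.47802458]
0 6 [329.47206305 254.83365409]
0 9 [330.21758348 257.26436537]
11 0 [328.90432171 232.29064362]
11 3 [329.63155852 234.3361175 ]
11 6 [330.38205006 236.44699917]
11 9 [331.15692989 238.6264769 ]
```

View pics/w2c.png

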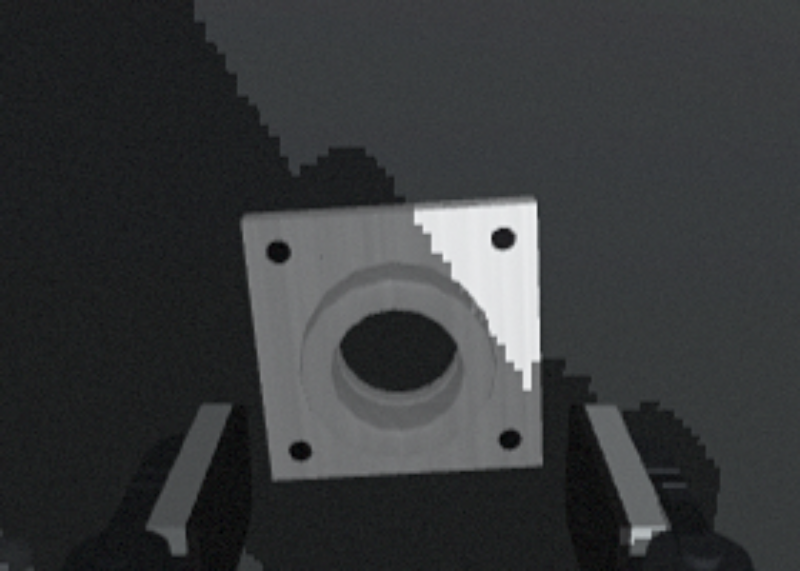

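The wrist crop shows the flange collar centred between the fingers, but the finger tips are lost in shadow near (345,262). I'll brighten the crop to find them.

```bash
python3 - <<'E'
import cv2,numpy as np
im=cv2.imread('pics/w2.png')[200:350,300:440]
im=np.clip(255*(im/90.)**.6,0,255).astype('uint8')
cv2.imwrite('pics/w2d.png',cv2.resize(im,(560,600),interpolation=cv2.INTER_CUBIC))
E
```

```text
(no output)
```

View pics/w2d.png

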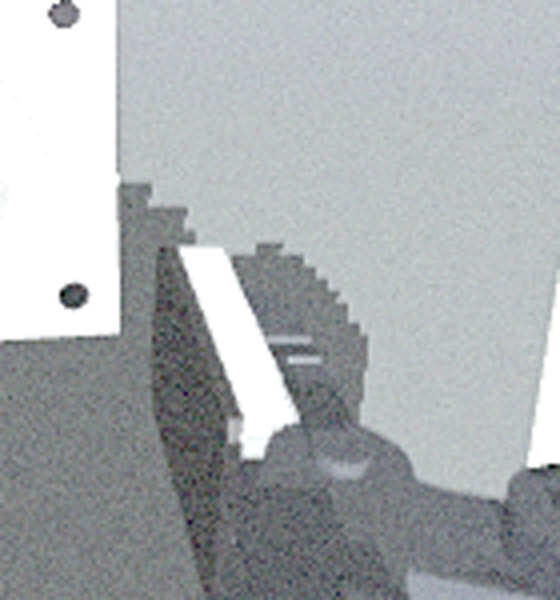

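The brightened crop shows the pad tip edge from (340,262) to (338,302), which looks farther back than I expected. I'll descend gently, close, and check.

>>> move_arm(
  increments=[0,-1,4,0,0.62,0,0,4,0,0.62,0,0,0,0,0.62,0,0,0,0,0.62],
)

```text
time: 2.38
tool_pos: [0.4515, 0.3276, 0.0119]
tool_rot: [0.001, -0.0, 1.0, 0.0]
contact_force: [0.3, 0.1, 0.0]
gripper_width: 0.623
grasp_force: 0.0
```

>>> move_arm(
  increments=[0,0,2,0,0.62,0,0,2,0,0.62,0,0,0,0,0.62],
)

```text
time: 2.63
tool_pos: [0.4508, 0.3271, 0.0067]
tool_rot: [-0.0, -0.0, 1.0, -0.0]
contact_force: [-1.1, -0.1, 0.5]
gripper_width: 0.614
grasp_force: 0.0
```

>>> move_arm(
  increments=[1,0,0,0,0.4,0,0,0,0,0.3,0,0,0,0,0.3,0,0,0,0,0.3,0,0,0,0,0.3],
)

```text
time: 3.05
tool_pos: [0.4501, 0.3274, 0.0071]
tool_rot: [0.0, -0.0, 1.0, 0.0]
contact_force: [0.2, -0.1, 0.2]
gripper_width: 0.303
grasp_force: 0.0
```

```bash
python3 - <<'E'
from look import *
s,f=look('w3');st(s)
cv2.imwrite('pics/w3c.png',cv2.resize(np.clip(255*(f['image'][120:330,140:420]/150.)**.6,0,255).astype('uint8'),(800,600)))
E
```

```text
t 3.05 pos [0.4501 0.3274 0.0071] R [-1. -0. -0.] F [ 0.2 -0.1  0.2] w 0.303 0.0
```

View pics/w3c.png

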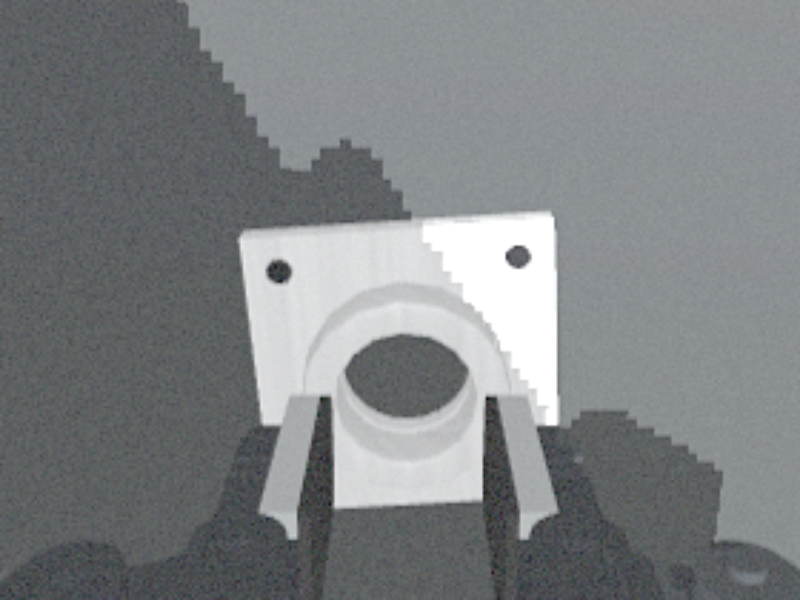

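The view shows the pads shut above the collar: tip edges at crop row 395, and the bore centred between them at (282,251). So the real tips sit nearly 30 mm behind the reported TCP. I'll reopen and go lower in small steps, watching the force.

>>> move_arm(
  increments=[0,0,0,0,0.62,0,0,0,0,0.62,0,0,0,0,0.62,0,0,5,0,0.62,0,0,5,0,0.62,0,0,3,0,0.62,0,0,0,0,0.62],
)

```text
time: 3.68
tool_pos: [0.4491, 0.3268, -0.0073]
tool_rot: [-0.001, -0.0, 1.0, -0.001]
contact_force: [0.8, 1.0, 0.1]
gripper_width: 0.62
grasp_force: 0.0
```

>>> move_arm(
  increments=[0,0,2,0,0.62,0,0,2,0,0.62,0,0,2,0,0.62,0,0,0,0,0.62],
)

```text
time: 4.02
tool_pos: [0.4498, 0.3272, -0.0124]
tool_rot: [-0.0, -0.0, 1.0, -0.0]
contact_force: [-0.3, 0.7, 0.4]
gripper_width: 0.619
grasp_force: 0.0
```

>>> move_arm(
  increments=[0,0,2,0,0.62,0,0,2,0,0.62,0,0,0,0,0.62],
)

```text
time: 4.27
tool_pos: [0.4498, 0.3272, -0.0163]
tool_rot: [-0.0, -0.0, 1.0, -0.0]
contact_force: [-0.1, -0.0, -0.1]
gripper_width: 0.618
grasp_force: 0.0
```

```bash
python3 - <<'E'
from look import *
s,f=look('w4');st(s)
cv2.imwrite('pics/w4c.png',cv2.resize(np.clip(255*(f['image'][170:350,170:400]/150.)**.6,0,255).astype('uint8'),(766,600)))
E
```

```text
t 4.27 pos [ 0.4498  0.3272 -0.0163] R [-1.    -0.     0.001] F [-0.1 -0.  -0.1] w 0.618 0.0
```

View pics/w4c.png

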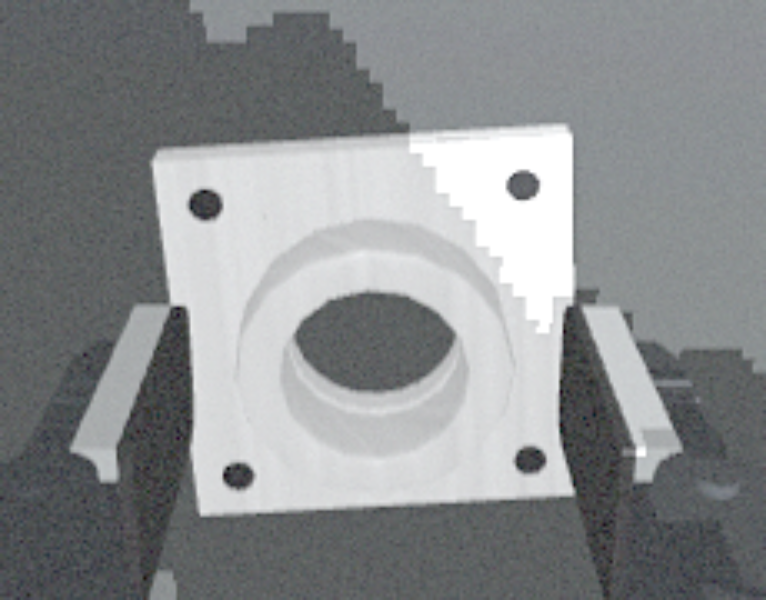

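The crop shows the collar centred between the pads. By scale, the tips sit a few mm above the collar top, at about z = 20 mm. I'll go down about 10 mm more, then grip.

>>> move_arm(
  increments=[0,0,3,0,0.6,0,0,3,0,0.6,0,0,2,0,0.6,0,0,0,0,0.6],
)

```text
time: 4.65
tool_pos: [0.45, 0.3273, -0.0241]
tool_rot: [-0.0, -0.0, 1.0, -0.0]
contact_force: [0.4, -0.0, 0.8]
gripper_width: 0.601
grasp_force: 0.0
```

>>> move_arm(
  increments=[0,0,2,0,0.55,0,0,0,0,0.4,0,0,0,0,0.3,0,0,0,0,0.3,0,0,0,0,0.3],
)

```text
time: 5.07
tool_pos: [0.4521, 0.3277, -0.0222]
tool_rot: [0.001, -0.0, 1.0, -0.0]
contact_force: [-6.1, -5.6, 19.2]
gripper_width: 0.435
grasp_force: 63.9
```

>>> move_arm(
  increments=[0,0,-5,0,0.3,0,0,-10,0,0.3,0,0,-25,0,0.3,0,0,-35,0,0.3,0,0,-35,0,0.3,-10,-32,-20,0,0.3,-11,-38,0,0,0.3,-11,-38,0,0,0.3],
)

```text
time: 5.73
tool_pos: [0.4835, 0.2192, 0.1069]
tool_rot: [0.002, -0.001, 1.0, 0.001]
contact_force: [0.9, -0.7, -1.0]
gripper_width: 0.435
grasp_force: 61.7
```

>>> move_arm(
  increments=[-12,-38,0,0,0.3,-12,-38,0,0,0.3,-12,-38,0,0,0.3,-12,-38,0,0,0.3,-12,-38,0,0,0.3,-12,-38,0,0,0.3,-12,-38,0,0,0.3,-12,-38,0,0,0.3],
)

```text
time: 6.4
tool_pos: [0.5781, -0.0864, 0.104]
tool_rot: [-0.0, 0.0, 1.0, 0.0]
contact_force: [-0.1, 1.8, 0.4]
gripper_width: 0.436
grasp_force: 61.7
```

>>> move_arm(
  increments=[-12,-38,0,0,0.3,0,0,0,0,0.3,0,0,0,0,0.3,0,0,0,0,0.3],
)

```text
time: 6.73
tool_pos: [0.5896, -0.1222, 0.1036]
tool_rot: [-0.001, 0.0, 1.0, 0.0]
contact_force: [0.6, -0.4, -0.6]
gripper_width: 0.435
grasp_force: 61.8
```

```bash
python3 - <<'E'
from look import *
import pickle
s,f=look('w5');st(s)
print('base',pix(f,[.6138,-.2162,.014],s),'tip',pix(f,[.6138,-.2162,.079],s))
ft=pickle.load(open('top0.pkl','rb'));fs=pickle.load(open('side0.pkl','rb'))
print('top tip ray',ray(ft,(355,163.7),.079),'side tip ray',ray(fs,(372.5,235.5),.077))
E
```

```text
t 6.73 pos [ 0.5896 -0.1222  0.1036] R [-1.     0.     0.001] F [ 0.6 -0.4 -0.6] w 0.435 61.82292869256344
base [171.804432   231.27226861] tip [140.51184766 267.64364187]
top tip ray [ 0.61203299 -0.21523567  0.079     ] side tip ray [ 0.6163997  -0.21631633  0.077     ]
```

View pics/w5.png

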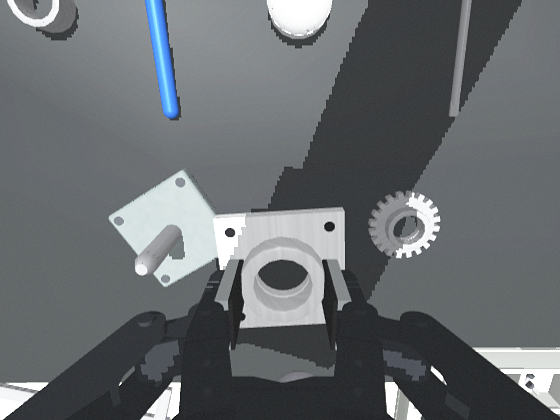

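The flange is held level. The post tip is at (141,268), exactly as projected from the top-view estimate, so the stand is confirmed at (0.6138, -0.2162). I'll move over the post and lower.

>>> move_arm(
  increments=[-8,-32,0,0,0.3,-9,-32,0,0,0.3,-9,-30,0,0,0.3,0,0,0,0,0.3,0,0,10,0,0.3,0,0,10,0,0.3,0,0,10,0,0.3,0,0,10,0,0.3],
)

```text
time: 7.45
tool_pos: [0.6152, -0.2146, 0.062]
tool_rot: [-0.001, -0.001, 1.0, 0.001]
contact_force: [-0.2, 0.2, -0.6]
gripper_width: 0.437
grasp_force: 61.9
```

```bash
python3 - <<'E'
from look import *
s,f=look('w6');st(s);fs=manip.grab_frame('side')
a=cv2.resize(f['image'][190:340,200:370],(453,400));b=cv2.resize(fs['image'][180:300,320:420],(333,400))
cv2.imwrite('pics/w6c.png',np.hstack([a,b]))
print('tip',pix(f,[.6138,-.2162,.079],s))
E
```

```text
t 7.45 pos [ 0.6152 -0.2146  0.062 ] R [-1.    -0.002  0.002] F [-0.2  0.2 -0.6] w 0.437 61.90682541404385
tip [278.74978276 261.64516233]
```

View pics/w6c.png

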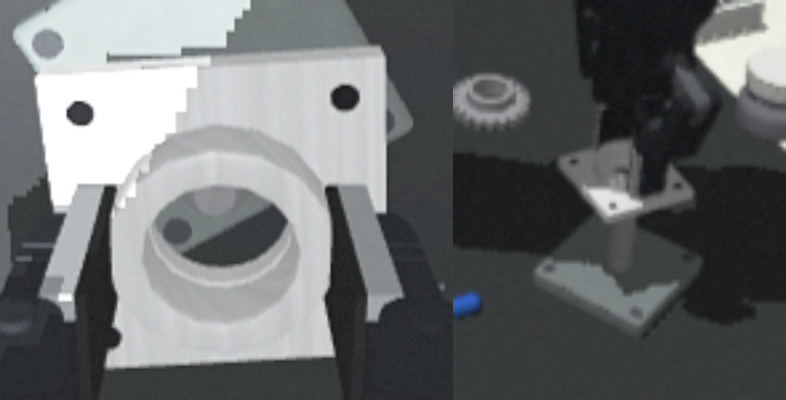

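The post tip is visible inside the bore at crop (213,193), where it was predicted, about 1.6 mm off in y. I'll correct that and lower.

>>> move_arm(
  increments=[0,-1.6,6,0,0.3,0,0,10,0,0.3,0,0,10,0,0.3,0,0,10,0,0.3,0,0,10,0,0.3,0,0,10,0,0.3,0,0,6,0,0.3,0,0,0,0,0.3],
)

```text
time: 8.22
tool_pos: [0.6147, -0.2175, -0.0005]
tool_rot: [-0.002, -0.0, 1.0, 0.001]
contact_force: [-0.0, 0.4, -1.5]
gripper_width: 0.438
grasp_force: 61.9
```

>>> move_arm(
  increments=[0,0,3,0,0.3,0,0,1,0,0.3,0,0,0,0,0.3],
)

```text
time: 8.47
tool_pos: [0.6165, -0.2184, -0.0016]
tool_rot: [0.0, -0.0, 1.0, -0.0]
contact_force: [-1.0, -0.6, -0.7]
gripper_width: 0.437
grasp_force: 61.9
```

>>> move_arm(
  increments=[0,0,1.5,0,0.3,0,0,1.5,0,0.3,0,0,0,0,0.3,0,0,0,0,0.3],
)

```text
time: 8.8
tool_pos: [0.6162, -0.2182, -0.0049]
tool_rot: [0.0, -0.0, 1.0, -0.0]
contact_force: [0.0, 0.4, -1.3]
gripper_width: 0.435
grasp_force: 61.9
```

>>> move_arm(
  increments=[0,0,1,0,0.3,0,0,1,0,0.3,0,0,0,0,0.3],
)

```text
time: 9.05
tool_pos: [0.616, -0.2181, -0.0072]
tool_rot: [-0.0, -0.0, 1.0, 0.0]
contact_force: [0.7, -0.1, -0.2]
gripper_width: 0.434
grasp_force: 61.9
```

>>> move_arm(
  increments=[0,0,1,0,0.3,0,0,0.5,0,0.3,0,0,0,0,0.3],
)

```text
time: 9.3
tool_pos: [0.6163, -0.2183, -0.0081]
tool_rot: [0.0, -0.0, 1.0, -0.0]
contact_force: [-1.0, 1.1, 2.2]
gripper_width: 0.438
grasp_force: 62.6
```

>>> move_arm(
  increments=[0,0,1,0,0.3,0,0,0,0,0.3],
)

```text
time: 9.47
tool_pos: [0.6163, -0.2183, -0.0081]
tool_rot: [-0.0, -0.0, 1.0, 0.0]
contact_force: [-4.3, 1.8, 6.5]
gripper_width: 0.435
grasp_force: 64.2
```

>>> move_arm(
  increments=[0,0,0,0,0.62,0,0,0,0,0.62,0,0,-3,0,0.62,0,0,-10,0,0.62,0,0,-25,0,0.62,0,0,-35,0,0.62,0,0,-35,0,0.62,20,-8,-10,0,0.62],
)

```text
time: 10.13
tool_pos: [0.6017, -0.2271, 0.117]
tool_rot: [0.006, -0.001, 1.0, -0.002]
contact_force: [-0.8, -0.5, 1.5]
gripper_width: 0.618
grasp_force: 0.0
```

>>> move_arm(
  increments=[38,-17,0,0,0.62,38,-17,0,0,0.62,38,-17,0,0,0.62,38,-16,0,0,0.62,0,0,0,0,0.62,0,0,0,0,0.62,0,0,0,0,0.62],
)

```text
time: 10.72
tool_pos: [0.4446, -0.2936, 0.1095]
tool_rot: [0.001, 0.0, 1.0, -0.0]
contact_force: [0.8, 0.8, 0.6]
gripper_width: 0.617
grasp_force: 0.0
```

```bash
cat > w.py <<'E'
from look import *
def ringfit(f,s,p,zs,half=45,thr=110):
    u,v=pix(f,p,s).astype(int);g=f['image'].max(2);y0,x0=max(v-half,0),max(u-half,0);c=g[y0:v+half,x0:u+half]
    n,l,S,C=cv2.connectedComponentsWithStats((c>thr).astype('uint8'))
    i=1+S[1:,4].argmax();h=cv2.findContours((l==i).astype('uint8'),0,1)[0];h=max(h,key=cv2.contourArea)
    e=cv2.minAreaRect(h);M=cv2.moments(cv2.convexHull(h));uv=np.array([M['m10']/M['m00']+x0,M['m01']/M['m00']+y0])
    print('pred',(u,v),'found',uv.round(1),e[1],S[i])
    for z in zs: q_=ray(f,uv,z,s);print(z,q_.round(4),'tool mm',to_tool(s,q_).round(1))
E
python3 - <<'E'
from w import *
s,f=look('w7');st(s);ringfit(f,s,[.4425,-.2925,.01],(.01,.02))
ft=manip.grab_frame('side')
a=cv2.resize(f['image'],(400,300));b=cv2.resize(ft['image'][190:310,300:460],(400,300));cv2.imwrite('pics/c7.png',np.hstack([a,b]))
E
```

```text
t 10.72 pos [ 0.4446 -0.2936  0.1095] R [-1.     0.    -0.002] F [0.8 0.8 0.6] w 0.617 0.0
pred (np.int64(283), np.int64(198)) found [286.7 200.6] (41.59086227416992, 40.69643783569336) [ 28  27  43  42 625]
0.01 [ 0.4448 -0.2897  0.01  ] tool mm [-0.   3.9 99.5]
0.02 [ 0.4418 -0.2899  0.02  ] tool mm [ 3.   3.8 89.5]
```

View pics/c7.png

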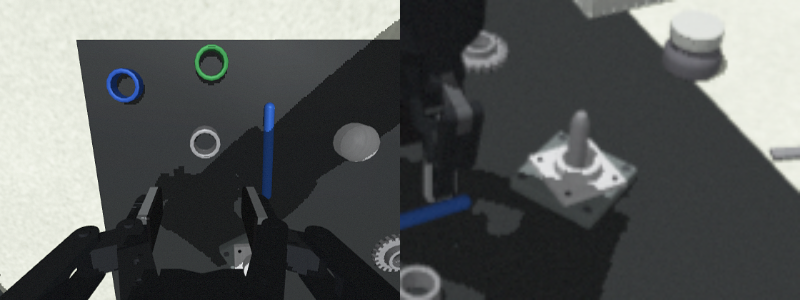

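The side crop shows the flange sitting flat on the stand around the post. The steel sleeve is at wrist pixel (287,201), clear of the pen and the coloured look-alikes.

>>> move_arm(
  increments=[2.5,2.4,35,0,0.62,0,0,35,0,0.62,0,0,30,0,0.62,0,0,20,0,0.62,0,0,8,0,0.62,0,0,4,0,0.62,0,0,0,0,0.62],
)

```text
time: 11.4
tool_pos: [0.4424, -0.2906, -0.0235]
tool_rot: [-0.0, -0.001, 1.0, 0.0]
contact_force: [0.5, -0.4, -0.1]
gripper_width: 0.621
grasp_force: 0.0
```

>>> move_arm(
  increments=[0,0,0,0,0.45,0,0,0,0,0.25,0,0,0,0,0.25,0,0,0,0,0.25,0,0,0,0,0.25],
)

```text
time: 11.82
tool_pos: [0.4435, -0.2922, -0.0211]
tool_rot: [0.002, -0.0, 1.0, -0.001]
contact_force: [1.1, 0.7, 5.4]
gripper_width: 0.387
grasp_force: 60.2
```

```bash
python3 - <<'E'
from w import *
s,f=look('w8');st(s)
cv2.imwrite('pics/w8c.png',cv2.resize(np.clip(255*(f['image'][190:340,200:370]/180.)**.6,0,255).astype('uint8'),(640,565)))
E
```

```text
t 11.82 pos [ 0.4435 -0.2922 -0.0211] R [-1.    -0.    -0.004] F [1.1 0.7 5.4] w 0.387 60.23780208081007
```

View pics/w8c.png

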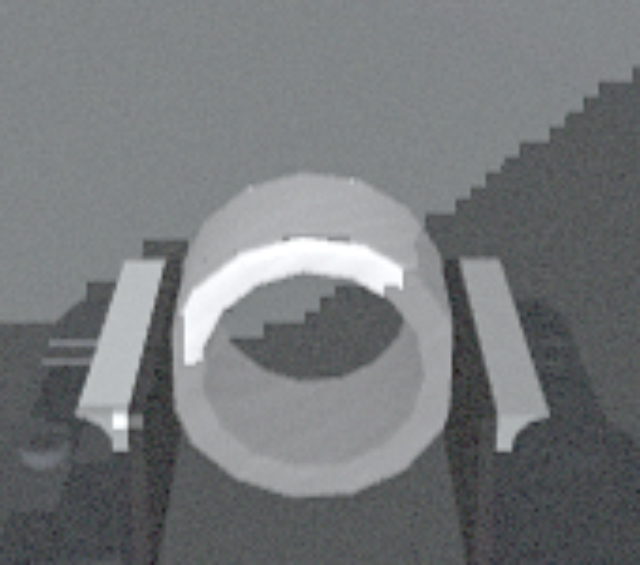

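The sleeve is gripped squarely and centred between the pads. I'll carry it to the post.

>>> move_arm(
  increments=[0,0,-5,0,0.25,0,0,-15,0,0.25,0,0,-35,0,0.25,0,0,-35,0,0.25,0,0,-35,0,0.25,-20,9,-7,0,0.25,-38,17,0,0,0.25,-38,17,0,0,0.25],
)

```text
time: 12.53
tool_pos: [0.5388, -0.2483, 0.1108]
tool_rot: [0.001, 0.001, 1.0, -0.001]
contact_force: [0.1, -0.4, -1.3]
gripper_width: 0.384
grasp_force: 59.8
```

>>> move_arm(
  increments=[-38,16,0,0,0.25,-38,16,0,0,0.25,0,0,0,0,0.25,0,0,0,0,0.25,0,0,0,0,0.25],
)

```text
time: 12.95
tool_pos: [0.613, -0.2156, 0.1081]
tool_rot: [-0.001, -0.0, 1.0, 0.0]
contact_force: [-0.5, -0.2, -0.6]
gripper_width: 0.387
grasp_force: 59.8
```

>>> move_arm(
  increments=[-1.5,-0.8,20,0,0.25,0,0,10,0,0.25,0,0,10,0,0.25,0,0,12,0,0.25,0,0,12,0,0.25,0,0,12,0,0.25,0,0,10,0,0.25,0,0,0,0,0.25],
)

```text
time: 13.62
tool_pos: [0.6131, -0.2157, 0.0191]
tool_rot: [-0.002, -0.0, 1.0, 0.001]
contact_force: [-0.1, 0.3, -0.8]
gripper_width: 0.385
grasp_force: 59.8
```

>>> move_arm(
  increments=[0,0,3,0,0.25,0,0,2,0,0.25,0,0,2,0,0.25,0,0,0,0,0.25,0,0,0,0,0.25],
)

```text
time: 14.03
tool_pos: [0.6155, -0.2167, 0.016]
tool_rot: [0.0, -0.0, 1.0, -0.0]
contact_force: [0.5, 0.2, -1.4]
gripper_width: 0.388
grasp_force: 59.8
```

>>> move_arm(
  increments=[0,0,1.5,0,0.25,0,0,1.5,0,0.25,0,0,1,0,0.25,0,0,0,0,0.25,0,0,0,0,0.25],
)

```text
time: 14.45
tool_pos: [0.6151, -0.2165, 0.0115]
tool_rot: [-0.0, -0.0, 1.0, 0.0]
contact_force: [0.9, 0.8, 0.2]
gripper_width: 0.39
grasp_force: 59.8
```

>>> move_arm(
  increments=[0,0,1,0,0.25,0,0,0,0,0.25,0,0,0,0,0.25],
)

```text
time: 14.7
tool_pos: [0.6153, -0.2167, 0.011]
tool_rot: [0.0, -0.0, 1.0, -0.0]
contact_force: [-0.9, 0.3, 2.0]
gripper_width: 0.385
grasp_force: 60.0
```

>>> move_arm(
  increments=[0,0,1,0,0.25,0,0,0,0,0.25,0,0,0,0,0.25],
)

```text
time: 14.95
tool_pos: [0.6154, -0.2167, 0.0109]
tool_rot: [-0.0, -0.0, 1.0, -0.0]
contact_force: [-2.8, 1.2, 5.7]
gripper_width: 0.387
grasp_force: 60.6
```

>>> move_arm(
  increments=[0,0,0,0,0.62,0,0,0,0,0.62,0,0,-3,0,0.62,0,0,-15,0,0.62,0,0,-35,0,0.62,0,0,-35,0,0.62,0,0,-12,0,0.62,1,25,0,0,0.62],
)

```text
time: 15.62
tool_pos: [0.618, -0.1962, 0.1173]
tool_rot: [0.006, 0.002, 1.0, -0.003]
contact_force: [1.1, 1.1, -0.5]
gripper_width: 0.62
grasp_force: 0.0
```

>>> move_arm(
  increments=[1,38,0,0,0.62,1,38,0,0,0.62,1,38,0,0,0.62,1,38,0,0,0.62,0,23,0,0,0.62,0,0,0,0,0.62,0,0,0,0,0.62,0,0,0,0,0.62],
)

```text
time: 16.28
tool_pos: [0.6104, -0.0171, 0.1102]
tool_rot: [0.0, -0.0, 1.0, -0.0]
contact_force: [0.1, -0.5, -0.7]
gripper_width: 0.621
grasp_force: 0.0
```

```bash
python3 - <<'E'
from w import *
s,f=look('w9');st(s);ringfit(f,s,[.61,-.0166,.01],(.006,.01),thr=75)
ft=manip.grab_frame('side')
a=cv2.resize(f['image'],(400,300));b=cv2.resize(ft['image'][190:310,300:460],(400,300));cv2.imwrite('pics/c9.png',np.hstack([a,b]))
E
```

```text
t 16.28 pos [ 0.6104 -0.0171  0.1102] R [-1.    -0.    -0.001] F [ 0.1 -0.5 -0.7] w 0.621 0.0
pred (np.int64(282), np.int64(199)) found [272.1 197.4] (89.0, 81.0) [   0    0   82   90 4295]
0.006 [ 0.609 -0.026  0.006] tool mm [  1.5  -8.8 104.2]
0.01 [ 0.6079 -0.0258  0.01  ] tool mm [  2.6  -8.7 100.2]
```

View pics/c9.png

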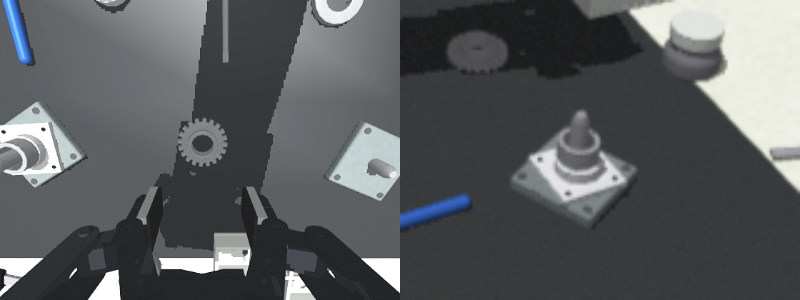

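The sleeve sits on the flange. The gear is at wrist pixel about (283,200), as predicted, hub up.

>>> move_arm(
  increments=[1.2,1,35,0,0.62,0,0,35,0,0.62,0,0,30,0,0.62,0,0,18,0,0.62,0,0,6,0,0.62,0,0,3,0,0.62,0,0,0,0,0.62],
)

```text
time: 16.97
tool_pos: [0.6094, -0.0164, -0.017]
tool_rot: [0.0, 0.0, 1.0, -0.0]
contact_force: [0.8, -0.6, 0.5]
gripper_width: 0.62
grasp_force: 0.0
```

>>> move_arm(
  increments=[0,0,0,0,0.45,0,0,0,0,0.25,0,0,0,0,0.25,0,0,0,0,0.25,0,0,0,0,0.25],
)

```text
time: 17.38
tool_pos: [0.6109, -0.0162, -0.0146]
tool_rot: [0.002, -0.0, 1.0, -0.001]
contact_force: [-1.4, 0.1, 6.4]
gripper_width: 0.376
grasp_force: 58.9
```

```bash
python3 - <<'E'
from w import *
s,f=look('w10');st(s)
cv2.imwrite('pics/w10c.png',cv2.resize(np.clip(255*(f['image'][190:340,200:370]/180.)**.6,0,255).astype('uint8'),(640,565)))
E
```

```text
t 17.38 pos [ 0.6109 -0.0162 -0.0146] R [-1.    -0.    -0.004] F [-1.4  0.1  6.4] w 0.376 58.92637822777033
```

View pics/w10c.png

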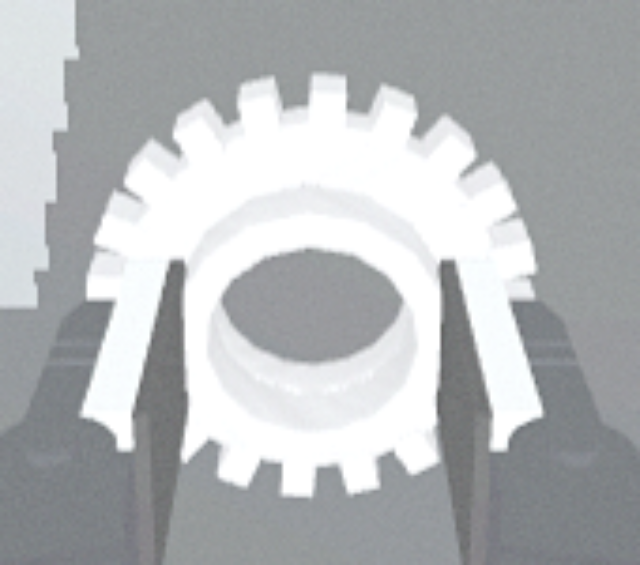

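The gear is gripped squarely by its hub, with the bore centred at crop (312,339).

>>> move_arm(
  increments=[0,0,-5,0,0.25,0,0,-15,0,0.25,0,0,-30,0,0.25,0,0,-35,0,0.25,0,0,-35,0,0.25,0,-25,0,0,0.25,-1,-37,0,0,0.25,-1,-37,0,0,0.25],
)

```text
time: 18.1
tool_pos: [0.6117, -0.1149, 0.1046]
tool_rot: [0.002, -0.001, 1.0, -0.0]
contact_force: [0.7, 0.5, -1.2]
gripper_width: 0.375
grasp_force: 59.7
```

>>> move_arm(
  increments=[-1,-37,0,0,0.25,-1,-37,0,0,0.25,0,-27,0,0,0.25,0,0,0,0,0.25,0,0,0,0,0.25,0,0,0,0,0.25],
)

```text
time: 18.6
tool_pos: [0.6128, -0.215, 0.1026]
tool_rot: [-0.0, -0.0, 1.0, 0.0]
contact_force: [0.4, -0.0, -0.5]
gripper_width: 0.377
grasp_force: 59.8
```

>>> move_arm(
  increments=[-1,-1.2,15,0,0.25,0,0,8,0,0.25,0,0,8,0,0.25,0,0,10,0,0.25,0,0,10,0,0.25,0,0,7,0,0.25,0,0,0,0,0.25,0,0,0,0,0.25],
)

```text
time: 19.27
tool_pos: [0.6135, -0.2165, 0.0437]
tool_rot: [-0.001, -0.0, 1.0, 0.0]
contact_force: [-0.7, -0.3, -0.4]
gripper_width: 0.377
grasp_force: 59.8
```

>>> move_arm(
  increments=[0,0,2,0,0.25,0,0,2,0,0.25,0,0,1,0,0.25,0,0,0,0,0.25,0,0,0,0,0.25],
)

```text
time: 19.68
tool_pos: [0.6141, -0.2169, 0.0398]
tool_rot: [0.0, -0.0, 1.0, -0.0]
contact_force: [0.2, 0.2, -1.7]
gripper_width: 0.375
grasp_force: 59.8
```

>>> move_arm(
  increments=[0,0,1.5,0,0.25,0,0,0,0,0.25,0,0,0,0,0.25],
)

```text
time: 19.93
tool_pos: [0.6139, -0.2168, 0.0381]
tool_rot: [-0.0, -0.0, 1.0, 0.0]
contact_force: [0.4, -0.4, -0.9]
gripper_width: 0.372
grasp_force: 59.8
```

>>> move_arm(
  increments=[0,0,1,0,0.25,0,0,0,0,0.25,0,0,0,0,0.25],
)

```text
time: 20.18
tool_pos: [0.6142, -0.2169, 0.0375]
tool_rot: [0.0, -0.0, 1.0, -0.0]
contact_force: [-0.7, -0.6, 0.8]
gripper_width: 0.381
grasp_force: 60.0
```

>>> move_arm(
  increments=[0,0,1,0,0.25,0,0,0,0,0.25,0,0,0,0,0.25],
)

```text
time: 20.43
tool_pos: [0.6143, -0.217, 0.0375]
tool_rot: [0.0, -0.0, 1.0, -0.0]
contact_force: [-2.8, 1.1, 3.9]
gripper_width: 0.368
grasp_force: 60.6
```

>>> move_arm(
  increments=[0,0,0,0,0.7,0,0,0,0,0.7,0,0,-3,0,0.7,0,0,-12,0,0.7,0,0,-30,0,0.7,0,0,-28,0,0.7,20,12,0,0,0.7,34,21,0,0,0.7],
)

```text
time: 21.1
tool_pos: [0.5637, -0.1862, 0.1142]
tool_rot: [0.004, 0.0, 1.0, -0.002]
contact_force: [-0.9, 0.5, 0.6]
gripper_width: 0.7
grasp_force: 0.0
```

>>> move_arm(
  increments=[34,21,0,0,0.7,34,21,0,0,0.7,34,20,0,0,0.7,16,10,0,0,0.7,0,0,0,0,0.7,0,0,0,0,0.7,0,0,0,0,0.7],
)

```text
time: 21.68
tool_pos: [0.4429, -0.1123, 0.1103]
tool_rot: [0.001, -0.0, 1.0, -0.001]
contact_force: [0.1, -0.6, -0.1]
gripper_width: 0.702
grasp_force: 0.0
```

```bash
python3 - <<'E'
from w import *
s,f=look('w11');st(s);ringfit(f,s,[.442,-.1118,.015],(.012,.015,.018),thr=110)
ft=manip.grab_frame('side')
a=cv2.resize(f['image'],(400,300));b=cv2.resize(ft['image'][190:310,300:460],(400,300));cv2.imwrite('pics/c11.png',np.hstack([a,b]))
E
```

```text
t 21.68 pos [ 0.4429 -0.1123  0.1103] R [-1.    -0.    -0.002] F [ 0.1 -0.6 -0.1] w 0.702 0.0
pred (np.int64(282), np.int64(200)) found [283.6 200.1] (50.766990661621094, 50.98997497558594) [  21   19   53   53 1952]
0.012 [ 0.4424 -0.1112  0.012 ] tool mm [ 0.8  1.3 98.3]
0.015 [ 0.4415 -0.1112  0.015 ] tool mm [ 1.7  1.3 95.3]
0.018 [ 0.4406 -0.1112  0.018 ] tool mm [ 2.5  1.3 92.3]
```

View pics/c11.png

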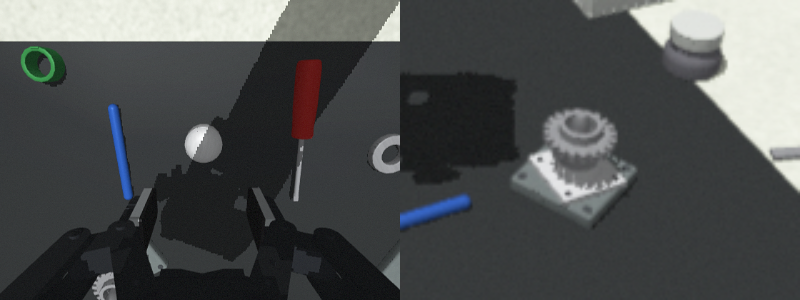

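The gear sits level on the sleeve in the side crop. The cap is at wrist pixel (284,200). That was my 15th picture, one over the limit of 14, so I'll view no more and check with numbers only.

>>> move_arm(
  increments=[1,1.2,35,0,0.7,0,0,35,0,0.7,0,0,30,0,0.7,0,0,20,0,0.7,0,0,8,0,0.7,0,0,4,0,0.7,0,0,0,0,0.7],
)

```text
time: 22.37
tool_pos: [0.4413, -0.111, -0.023]
tool_rot: [-0.0, 0.0, 1.0, 0.0]
contact_force: [-0.1, -0.3, 0.4]
gripper_width: 0.699
grasp_force: 0.0
```

>>> move_arm(
  increments=[0,0,0,0,0.5,0,0,0,0,0.3,0,0,0,0,0.3,0,0,0,0,0.3,0,0,0,0,0.3],
)

```text
time: 22.78
tool_pos: [0.443, -0.1115, -0.0208]
tool_rot: [0.002, -0.0, 1.0, -0.001]
contact_force: [0.4, -0.2, 6.0]
gripper_width: 0.488
grasp_force: 61.3
```

>>> move_arm(
  increments=[0,0,-5,0,0.3,0,0,-15,0,0.3,0,0,-35,0,0.3,0,0,-35,0,0.3,0,0,-32,0,0.3,-20,-12,0,0,0.3,-34,-21,0,0,0.3,-34,-21,0,0,0.3],
)

```text
time: 23.45
tool_pos: [0.5301, -0.165, 0.1007]
tool_rot: [0.001, -0.0, 1.0, -0.001]
contact_force: [1.0, 0.4, -0.2]
gripper_width: 0.484
grasp_force: 61.0
```

>>> move_arm(
  increments=[-34,-21,0,0,0.3,-34,-20,0,0,0.3,-16,-10,0,0,0.3,0,0,0,0,0.3,0,0,0,0,0.3,0,0,0,0,0.3],
)

```text
time: 23.95
tool_pos: [0.6119, -0.2149, 0.0985]
tool_rot: [-0.001, -0.0, 1.0, 0.0]
contact_force: [0.5, -0.5, -0.2]
gripper_width: 0.485
grasp_force: 61.0
```

>>> move_arm(
  increments=[-2,-1.5,10,0,0.3,0,0,10,0,0.3,0,0,8,0,0.3,0,0,6,0,0.3,0,0,6,0,0.3,0,0,0,0,0.3,0,0,0,0,0.3,0,0,0,0,0.3],
)

```text
time: 24.62
tool_pos: [0.6153, -0.2172, 0.0595]
tool_rot: [0.0, -0.0, 1.0, -0.0]
contact_force: [-1.0, -0.2, -0.7]
gripper_width: 0.483
grasp_force: 61.0
```

>>> move_arm(
  increments=[0,0,2,0,0.3,0,0,2,0,0.3,0,0,1,0,0.3,0,0,0,0,0.3,0,0,0,0,0.3],
)

```text
time: 25.03
tool_pos: [0.6149, -0.2171, 0.054]
tool_rot: [-0.0, -0.0, 1.0, 0.0]
contact_force: [-0.8, 0.3, -1.4]
gripper_width: 0.481
grasp_force: 61.0
```

>>> move_arm(
  increments=[0,0,1.5,0,0.3,0,0,1.5,0,0.3,0,0,0,0,0.3,0,0,0,0,0.3],
)

```text
time: 25.37
tool_pos: [0.6148, -0.217, 0.0509]
tool_rot: [-0.0, -0.0, 1.0, 0.0]
contact_force: [0.5, 0.2, -1.0]
gripper_width: 0.486
grasp_force: 61.0
```

>>> move_arm(
  increments=[0,0,1,0,0.3,0,0,0,0,0.3,0,0,0,0,0.3],
)

```text
time: 25.62
tool_pos: [0.6149, -0.2171, 0.05]
tool_rot: [-0.0, -0.0, 1.0, 0.0]
contact_force: [0.1, 0.0, -1.0]
gripper_width: 0.482
grasp_force: 61.0
```

>>> move_arm(
  increments=[0,0,1,0,0.3,0,0,0,0,0.3,0,0,0,0,0.3],
)

```text
time: 25.87
tool_pos: [0.6152, -0.2172, 0.0493]
tool_rot: [0.0, -0.0, 1.0, -0.0]
contact_force: [0.0, -0.7, 0.9]
gripper_width: 0.484
grasp_force: 61.1
```

>>> move_arm(
  increments=[0,0,1,0,0.3,0,0,0,0,0.3,0,0,0,0,0.3],
)

```text
time: 26.12
tool_pos: [0.6154, -0.2173, 0.0493]
tool_rot: [0.0, -0.0, 1.0, -0.0]
contact_force: [-2.4, 0.3, 6.1]
gripper_width: 0.479
grasp_force: 61.6
```

>>> move_arm(
  increments=[0,0,0,0,0.7,0,0,0,0,0.7,0,0,0,0,0.7,0,0,-10,0,0.7,0,0,-30,0,0.7,0,0,-30,0,0.7,0,0,-30,0,0.7,20,20,-10,0,0.7],
)

```text
time: 26.78
tool_pos: [0.5992, -0.2006, 0.1652]
tool_rot: [0.005, 0.001, 1.0, -0.003]
contact_force: [0.5, 0.2, 1.6]
gripper_width: 0.699
grasp_force: 0.0
```

>>> move_arm(
  increments=[0,38,0,0,0.7,0,38,0,0,0.7,0,38,0,0,0.7,0,38,0,0,0.7,0,0,0,0,0.7,0,0,0,0,0.7],
)

```text
time: 27.28
tool_pos: [0.595, -0.0434, 0.1588]
tool_rot: [0.0, -0.002, 1.0, -0.0]
contact_force: [0.6, -0.4, 0.6]
gripper_width: 0.702
grasp_force: 0.0
```

```bash
python3 - <<'E'
from look import *
s=manip.state();st(s)
for n in('top','side'):
    s_,f=look('e_'+n,n);g=f['image']
    p=pix(f,[.6145,-.217,.085],s);u,v=p.astype(int);c=g[v-30:v+30,u-30:u+30].max(2)
    for t in (150,190):
        k,l,S,C=cv2.connectedComponentsWithStats((c>t).astype('uint8'));o=np.argsort(-S[1:,4])[:3]+1
        print(n,'pred cap',p.round(1),[(S[i].tolist(),(C[i]+[u-30,v-30]).round(1).tolist()) for i in o])
    print('pred apex',pix(f,[.6145,-.217,.1]),'pred cap bottom/side',pix(f,[.6145,-.217,.07]),pix(f,[.6145,-.239,.078]),pix(f,[.6145,-.195,.078]))
    print('ring pred',pix(f,[.4564,.1198,.01]))
f0=cv2.imread('pics/top0.png').astype(int);f1=cv2.imread('pics/e_top.png').astype(int)
print('ring diff',abs(f0-f1)[210:242,207:238].mean())
E
```

```text
t 27.28 pos [ 0.595  -0.0434  0.1588] R [-1.    -0.004 -0.001] F [ 0.6 -0.4  0.6] w 0.702 0.0
top pred cap [356.  162.1] [([16, 22, 24, 28, 454], [355.0, 168.6]), ([15, 26, 2, 5, 7], [341.4, 159.9]), ([16, 36, 1, 2, 2], [342.0, 168.5])]
top pred cap [356.  162.1] [([24, 23, 15, 15, 168], [356.9, 162.2]), ([16, 40, 24, 9, 108], [352.6, 176.9]), ([16, 27, 1, 1, 1], [342.0, 159.0])]
pred apex [356.92484869 160.50524696] pred cap bottom/side [355.17946275 163.71141543] [364.37553256 163.0381644 ] [346.89994181 162.70238151]
ring pred [222.30192865 226.37705399]
side pred cap [372.2 232.9] [([21, 23, 21, 16, 260], [373.0, 232.2]), ([10, 48, 14, 12, 88], [357.8, 255.6]), ([16, 35, 24, 15, 71], [366.6, 246.3])]
side pred cap [372.2 232.9] [([21, 23, 20, 14, 206], [372.6, 231.5]), ([10, 48, 11, 12, 66], [357.9, 255.5]), ([57, 0, 3, 3, 6], [400.3, 202.7])]
pred apex [372.88629192 227.21971199] pred cap bottom/side [371.51272503 238.49963976] [377.00470075 242.12268917] [366.93002768 229.18799632]
ring pred [255.88339541 191.6572601 ]
ring diff 7.572916666666667
```

Both views put the cap where a seated cap should be, the gripper is open and clear, and the ring was never touched. I'm handing in.

```bash
python3 -c "
from plant import manip
print(manip.job_done())"
```

```text
the job is handed in; nothing more can be done
None
```

The flange, sleeve, gear and cap are stacked in that order on the tall post, all released, and the job was handed in at about 27 s with the wide ring untouched; I viewed 15 pictures, one over the limit of 14, so the cap's final seating was checked only by contact force and pixel measurements in the top and side views.

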